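# Seat the trimming blade on its locating pin and shut the keeper

## Robot

A 7-joint arm with a two-finger parallel gripper is mounted at the origin on a cart in front of the work surface, level with it; the furniture and walls round the work are solid. World frame = base frame: x ahead of the robot, y to its left, z up, the work surface at z = 0. Lengths are in m, angles in rad, forces in N, time in s.
With the tool pointing down it reaches from about 0.35 to 0.9 m from the base axis. Payload 7.2 kg.
Tool frame: the origin (TCP) lies between the finger pads; the fingertips stand arm.tip_reach ahead of it and the grasp point (between the pads) lies 6 mm ahead of it (arm.tip_reach is the distance from the TCP to the fingertips, in m); z points along the fingers, y is the line along which they close (so a half turn about z gives the same grasp; the last joint's range is limited). The gripper opens to 88 mm and grips with 3 to 60 N. Pads are 20 mm wide; open, the fingers measure 115 mm over their backs; the gripper's body (75 mm by 178 mm) begins 61 mm behind the grasp point.
Start: joints at [1.128, 0.411, -0.013, 1.596, 0.006, 1.134, -0.082], TCP at [0.229, -0.582, 0.248] pointing down, gripper open.
Joint ranges: [-2.95, 2.95], [-0.29, 1.99], [-1.47, 1.44], [0.14, 2.54], [-1.03, 4.17], [0.13, 1.85], [-2.86, 2.86]. Speed limits (rad/s): [2.39, 2.39, 3.01, 3.01, 3.14, 3.14, 3.14].

## Interface

Orientations are given as a 3x3 rotation matrix whose columns are the frame's x, y, z axes.
In Python, from bench import arm, viewer, job gives the robot as it stands.
- The arm moves only by the shell command python3 -m jog 'ROWS'. ROWS is JSON, a list of rows, each a list of 3 entries, a list of its own where there are three numbers: the turn, a rotation vector about the tool's x, y, z in degrees, then the shift along the tool's x, y, z in cm, then the opening, from 0 (shut) to 1 (fully open). A call has 1 to 8 rows; each row shifts and turns the commanded pose from where the row before left it, along the tool's axes as they then stand; what a row does not reach is not made up. A row lasts 1/8 s, in which the tool goes at most 62.5 mm and 10.7 degrees, less where a joint would pass 70% of its speed; a pose out of reach is approached as far as the arm can. A call is refused whole if a number of a shift passes 6.25 or a number of a turn 10.7, either way. A call with a gripper value outside its range is refused whole. The fingers move at their own pace and stop on an object; the grip force is fixed at half the most. Time passes only in rows, so rows that do not move let the fingers close. It gives the time, the measured TCP pose, the force and the opening at its end, in the units of the state.
- arm.get_obs(): the state, without advancing time (a new reading comes with each control period).
- viewer.grab_frame(name): name is "side" or "top" or "wrist"; returns a dict with "img" (400x640x3 uint8, red, green, blue), "fx", "fy", "cx", "cy" (pixels), "dist_coeffs" ([k1, k2, p1, p2, k3] as OpenCV has them; the pictures are not rectified), "R" (3x3) and "t" (3): a world point X has camera coordinates R X + t; the wrist camera has in their place "T_tool_cam" (4x4, takes a point from camera to tool coordinates, whose origin is the TCP and whose axes are the flange's). Camera axes: x right, y down, z forward; pixel columns grow to the right and rows downward; lengths in m; the calibration is good to about 2 mm. A picture is of the moment at which its call begins: read the wrist's pose just before it. There is no depth.
- job.sign_off(): hands the job in, once; it reports no verdict.
The state is a dict: "clock": time; "qpos": joint angles; "joint_vel": joint speeds; "tau": joint torques, N m; "position": TCP position; "ee_rot": TCP orientation; "ft_force": force on the tool from outside, world axes, zero at the start; "wrist_torque": the same for the moment, N m; "finger_gap": opening from 0.0 (shut) to 1.0 (fully open).
Only numpy, scipy, OpenCV 4.12 (cv2) and the standard library are available. Lean on these libraries where they do the work, as an engineer would, in place of code of your own. Each camera call takes 0.05 s, during which the arm holds its last target. There are 200 camera calls.

## Task

Fit the loose trimming blade into the blade holder: lay it flat on the bed, rib up, with the notch in its back edge over the locating pin, and slide it gently fully home against the fence; the pin's setting along its slot is different every time, so find it by sight or feel and never force the blade. Then slide the keeper by its knob fully shut in front of the cutting edge, and leave the other things on the worktop alone.

Things in the scene. Friction and masses are not known exactly. Their poses are not given: they have to be found in the camera images.
- blade_rib (a point): Centre of the grip rib of the loose trimming blade (lies flat, rib up; about 0.12 kg). Steel plate 44 mm in x, 100 mm in y, 5 mm thick; on it a black rib 10 mm thick in x, 50 mm long in y, top 31 mm above the plate's underside. Site: 18 mm above the underside, mid-length, 25 mm from the back edge (+x), 19 mm from the cutting edge (-x). +x points to the back edge, z up.
- blade_notch (a point): Middle of the mouth of the blade's only notch, in the plate's back edge, half-way along it, half-way up its thickness (25 mm in +x and 15.5 mm below the rib centre). The notch is open to +x, 9 mm wide in y, 12 mm deep in x, straight-sided, right through the plate.
- holder: Fixed blade holder, origin at table level, z up. Base x -45 to +55 mm, y -76 to +133 mm; flat bed 20 mm above the origin. The blade lies with its axes along the holder's, notch to +x. Home: rib centre at x +15, z 38 mm, y that of the pin. If the notch misses the pin the blade stops 10 mm short. More than 45 N between blade and holder, pin or keeper does damage.
- fence (a point): Middle of the fence's face, at bed height: x +40, y 0, z 20 mm in the holder. The fence is a straight ledge along the holder's y (y -71 to +70 mm), 7 mm high above the bed and 13 mm thick, its face looking to -x. The blade's back edge rests along it when home.
- pin_slot (a point): Middle of the cross slot in the bed, at bed height: x +33, y 0, z 20 mm in the holder. In it stands the steel locating pin, 6 mm across, 8 mm high. Its place along y differs every time, -18 to +18 mm from this point, and is not measured: find it by sight or feel. It is clamped and does not give. In the notch it has 1.5 mm of play either side.
- keeper (a joint): Keeper: steel bar 8 mm wide, 50 mm long, sliding along the holder's y just above the bed, centre line at x -11 mm. 0 = drawn back (tip at y +76 mm), 0.055 m = fully shut on its stop (tip at y +21 mm); growing = towards holder -y. Starts at 0 to 0.003; 1.5 N friction, stays put. Shut, it is 3 mm in front of the cutting edge; a blade that is not home blocks it.
- keeper_knob (a point): Centre of the upright black round knob on the keeper, 14 mm across, 30 mm high; the point is half-way up, 43 mm above the table (the bar's top at its foot is 28 mm above the table). Moves with the keeper; axes are the holder's.
- reagent_box: Bystander: small white printed carton, 46x88x52 mm; origin at the middle of its underside. To be left alone.
- bottle: Bystander: white plastic bottle with screw cap, 64 mm across, 131 mm high; origin at the middle of its underside. To be left alone.
- cup: Bystander: clear specimen cup with a screw lid, 62 mm across, 61 mm high; origin at the middle of its underside. To be left alone.
- tape_roll: Bystander: roll of brown paper tape standing on end, 36 mm across, 46 mm high; origin at the middle of its underside. To be left alone.
- forceps: Bystander: steel forceps lying flat, 17x130x8 mm; origin at the middle of its underside. To be left alone.
- marker: Bystander: white felt marker with a cap, 12x135x14 mm; origin at the middle of its underside. To be left alone.
- mouse: Bystander: computer mouse, 108x58x38 mm; origin at the middle of its underside. To be left alone.
Not all that is in view belongs to the job. What is shaped like the part that bears blade_rib but pink is not meant.

How it is judged:
By the outcome, as a careful person would: the job done as asked, in the order asked, and still so for the second after the job is handed in, with the robot touching nothing.
It also fails if it takes over 72 s, if anything falls off the work surface, if the arm or the gripper's body presses on something with over 40 N, if the wrist force passes 120 N, or if a joint passes its speed limit or range.

## Working session

There is one attempt and no reset: what is moved stays moved. The work goes in short steps, Python scripts to look and compute and a shell command to move; the robot and the scene stay as the last step left them, time stands still between calls to the robot, and variables do not carry over. Pictures are saved under pics/ and viewed, on a budget of 10 in all, crops included, one or two more only if the job needs it, and the job is handed in when it is done.

```bash
mkdir -p pics
cat > h.py <<'E'
import numpy as np, cv2, pickle
from bench import arm, viewer, job
def grab(n,name):
    o=arm.get_obs(); f=viewer.grab_frame(n)
    if n=='wrist':
        T=np.array(f['T_tool_cam']); R=np.array(o['ee_rot'])
        Rcw=R@T[:3,:3]; c=R@T[:3,3]+np.array(o['position'])
        f['R']=Rcw.T; f['t']=-Rcw.T@c
    pickle.dump(f,open(f'pics/{name}.pkl','wb'))
    cv2.imwrite(f'pics/{name}.png',f['img'][:,:,::-1]); return f
def load(name): return pickle.load(open(f'pics/{name}.pkl','rb'))
def K(f): return np.array([[f['fx'],0,f['cx']],[0,f['fy'],f['cy']],[0,0,1.]])
def ray(f,uv):
    p=cv2.undistortPoints(np.array([[uv]],float),K(f),np.array(f['dist_coeffs'],float))[0,0]
    R=np.array(f['R']); t=np.array(f['t']).ravel()
    return -R.T@t, R.T@np.array([p[0],p[1],1.])
def onz(f,uv,z):
    c,d=ray(f,uv); return c+d*(z-c[2])/d[2]
def proj(f,X):
    rv=cv2.Rodrigues(np.array(f['R'],float))[0]
    return cv2.projectPoints(np.array(X,float).reshape(-1,1,3),rv,np.array(f['t'],float).reshape(3),K(f),np.array(f['dist_coeffs'],float))[0].reshape(-1,2)
def crop(name,out,x0,y0,x1,y1,s):
    im=cv2.imread(f'pics/{name}.png')[y0:y1,x0:x1]
    cv2.imwrite(f'pics/{out}.png',cv2.resize(im,None,fx=s,fy=s,interpolation=cv2.INTER_CUBIC))
E
python3 - <<'E'
from h import *
a=grab('top','top0');b=grab('side','side0')
im=np.vstack([a['img'],b['img']])[:,:,::-1]
cv2.imwrite('pics/both.png',cv2.resize(im,(480,600),interpolation=cv2.INTER_AREA))
print(arm.tip_reach, arm.get_obs())
for f in(a,b): print(-np.array(f['R']).T@np.array(f['t']))
E
```

```text
0.025 {'clock': 0.1, 'qpos': array([ 1.12780576,  0.41178628, -0.01270977,  1.59691418,  0.00557185,
        1.13434582, -0.082177  ]), 'joint_vel': array([-2.50945510e-03, -2.74729740e-03,  1.93339216e-04, -1.10095566e-03,
        1.92821670e-03,  7.12600341e-04,  6.27168225e-05]), 'tau': array([ 2.18224290e-03, -5.89100862e+01,  6.43405113e-01, -2.91708827e+01,
       -5.38172282e-02,  1.45963195e-02,  2.49805987e-05]), 'position': array([ 0.22862077, -0.58124105,  0.24693303]), 'ee_rot': array([[ 9.30572206e-01,  3.66107937e-01, -5.89110226e-04],
       [ 3.66108403e-01, -9.30571315e-01,  1.29041499e-03],
       [-7.57779063e-05, -1.41650253e-03, -9.99998994e-01]]), 'ft_force': array([ 0.7439818 ,  0.40813775, -0.67245637]), 'wrist_torque': array([-0.01984912, -0.02308214, -0.06412369]), 'finger_gap': 0.9989409199686422}
[0.28656423 0.14573911 1.43884617]
[-0.2566045  -1.00127427  0.57122684]
```

View pics/top0.png

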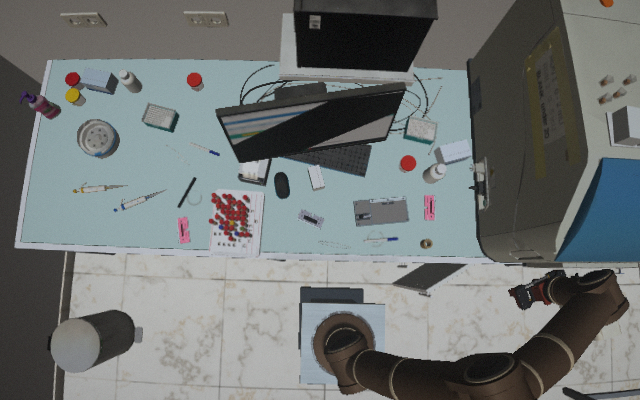

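View pics/side0.png

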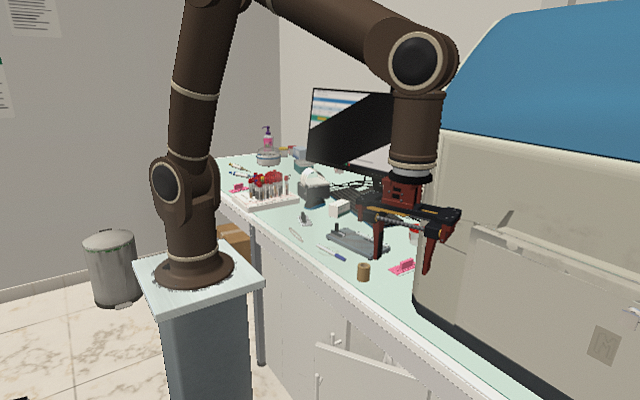

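The top view shows the grey plate with a dark rib at (311,217), the holder at (381,212), and two pink look-alikes at (430,207) and (184,230). The description says steel, not pink, so the grey one should be meant. I'll confirm in an enlarged crop.

Run:
```python
from h import *
crop('top0','c1',285,175,445,260,5)
f=load('top0')
for n,p,z in [('blade',(311,217),.018),('holder',(381,212),.02),('pink',(430,207),.0)]: print(n,onz(f,p,z))
```

```text
blade [0.4708298  0.13490794 0.018     ]
holder [ 0.49817849 -0.13824264  0.02      ]
pink [ 0.52711748 -0.34144459  0.        ]
```

View pics/c1.png

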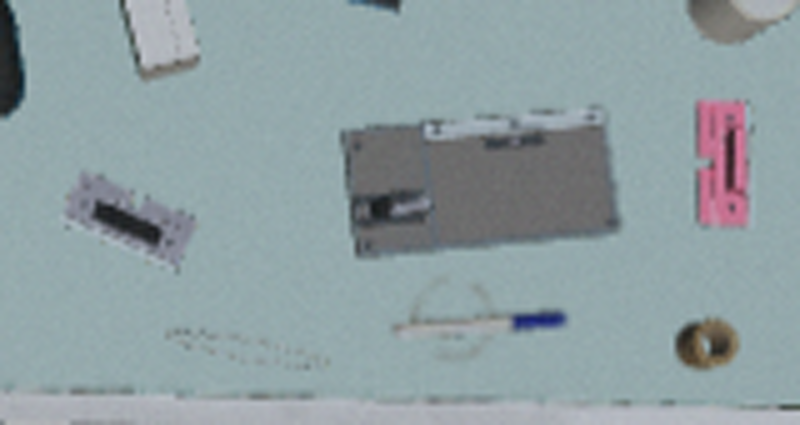

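The crop shows the grey steel blade at crop (130,222), with a black rib and its notch facing up at about (147,202). That is the one meant. The pink one at crop (722,162) is a decoy. The holder has its fence at the top (+x) and the keeper on the left (+y). I'll move the wrist camera over the holder.

```bash
python3 -m jog '[[[0,0,0],[2.2,-5.58,0],1],[[0,0,0],[2.2,-5.58,0],1],[[0,0,0],[2.2,-5.58,0],1],[[0,0,0],[4.2,-4,0],1],[[0,0,0],[4.2,-4,0],1],[[0,0,0],[4.2,-4,0],1],[[0,0,-10.5],[0,0,0],1],[[0,0,-10.5],[0,0,0],1]]'
python3 -m jog '[[[0,0,-10.5],[0,0,0],1],[[0,0,-10.5],[0,0,0],1],[[0,0,-10.5],[0,0,0],1],[[0,0,-10.5],[0,0,0],1],[[0,0,-10.5],[0,0,0],1]]'
python3 -c "
from h import *
print(viewer.grab_frame('wrist')['T_tool_cam']); o=arm.get_obs();print(o['position'],o['ee_rot'],o['qpos'])"
```

```text
clock: 1.1
position: [0.3024, -0.2431, 0.2476]
ee_rot: [[0.732, 0.681, -0.0], [0.681, -0.732, -0.0], [-0.0, 0.0, -1.0]]
ft_force: [-0.7, -0.6, 0.3]
finger_gap: 0.998
clock: 1.72
position: [0.302, -0.2437, 0.2474]
ee_rot: [[-0.093, 0.996, -0.0], [0.996, 0.093, 0.0], [0.0, -0.0, -1.0]]
ft_force: [-0.9, 0.0, -0.3]
finger_gap: 0.998
[[ 1.33503579e-03 -9.63888298e-01 -2.66303523e-01  7.38261550e-02]
 [ 9.99999033e-01  1.39057604e-03 -1.99977841e-05  1.54480326e-04]
 [ 3.89590930e-04 -2.66303239e-01  9.63889222e-01 -1.37772145e-01]
 [ 0.00000000e+00  0.00000000e+00  0.00000000e+00  1.00000000e+00]]
[ 0.30200975 -0.24374089  0.24745254] [[-1.01841330e-01  9.94800533e-01 -4.92443427e-04]
 [ 9.94800618e-01  1.01841448e-01  2.21879160e-04]
 [ 2.70876659e-04 -4.67286557e-04 -9.99999854e-01]] [ 0.81544603  0.01290775 -0.26140455  2.10683739  0.00399045  1.02282502
  0.65399988]
```

```bash
python3 -m jog '[[[0,0,0],[2.6,5.2,0],1],[[0,0,0],[2.6,5.2,0],1],[[0,0,0],[2.6,5.2,0],1],[[0,0,0],[2.6,5.2,0],1],[[0,0,0],[0,0,0],1]]'
python3 -c "
from h import *
f=grab('wrist','w1'); print(f['fx'],f['dist_coeffs']);
cv2.imwrite('pics/w1b.png',cv2.resize(f['img'][:,:,::-1],(800,500),interpolation=cv2.INTER_CUBIC))"
```

```text
clock: 2.4
position: [0.503, -0.1187, 0.247]
ee_rot: [[-0.09, 0.996, 0.0], [0.996, 0.09, 0.003], [0.003, 0.001, -1.0]]
ft_force: [-1.2, -0.5, 0.4]
finger_gap: 1.001
341.33592355676507 [-0.04949429  0.          0.          0.          0.        ]
```

View pics/w1b.png

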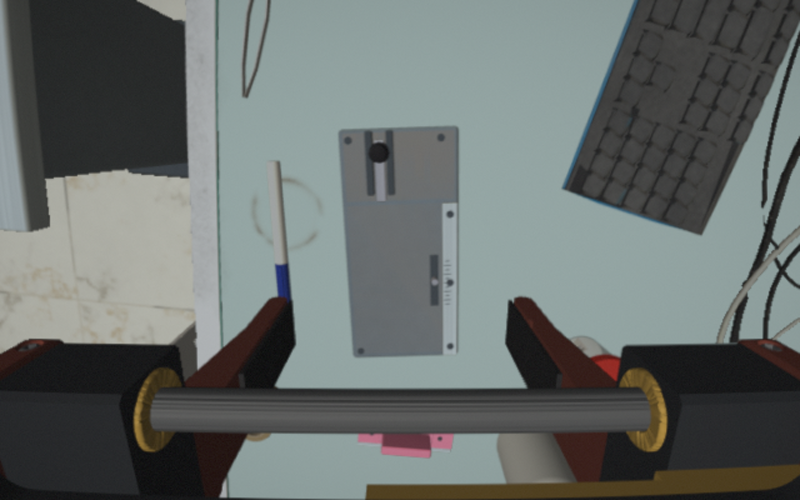

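The wrist view shows the holder with corners near (339,129), (458,126), (354,357) and (457,354). The knob is at (378,152), the fence on the right, and the slot spans rows 255-305 at column 434. The pin looks to be at about (435,282). I'll enlarge it.

```bash
python3 -c "
from h import *
f=cv2.imread('pics/w1.png')
a=cv2.resize(f[90:295,262:378],None,fx=2.9,fy=2.9,interpolation=cv2.INTER_CUBIC)
b=cv2.resize(f[195:255,325:373],None,fx=9,fy=9,interpolation=cv2.INTER_CUBIC)
o=np.zeros((600,790,3),np.uint8);o[:a.shape[0],:a.shape[1]]=a;o[:b.shape[0],350:350+b.shape[1]]=b
cv2.imwrite('pics/c2.png',o)"
```

```text
(no output)
```

View pics/c2.png

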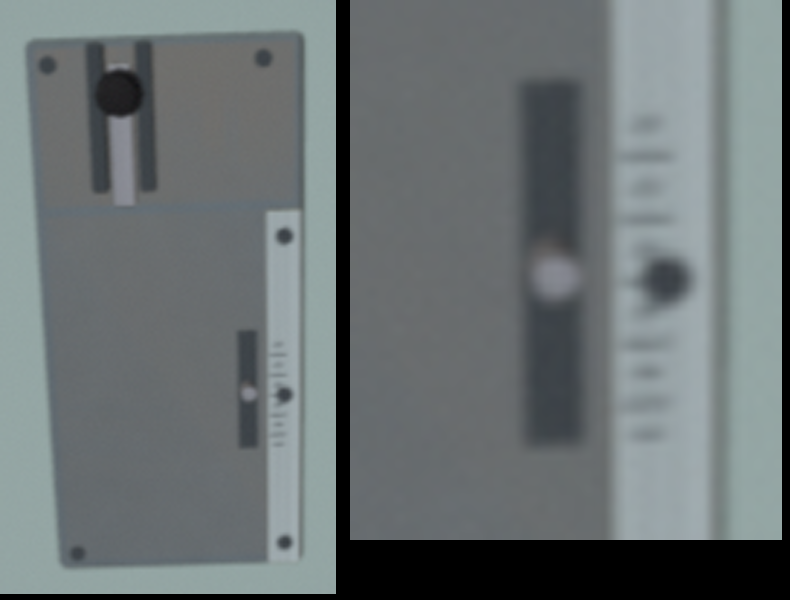

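```bash
cat > fit.py <<'E'
from h import *
from scipy.optimize import least_squares
def tf(p,X):
    c,s=np.cos(p[2]),np.sin(p[2]); X=np.array(X,float)
    return np.c_[p[0]+c*X[:,0]-s*X[:,1], p[1]+s*X[:,0]+c*X[:,1], X[:,2]]
def fit(f,X,uv,p0):
    r=least_squares(lambda p:(proj(f,tf(p,X))-uv).ravel(),p0,x_scale=[.01,.01,.1],loss='soft_l1')
    return r.x,r.fun.reshape(-1,2)
E
python3 - <<'E'
from fit import *
f=load('w1')
X=np.array([[-45,133,20],[55,133,20],[-45,-76,20],[33,0,20],[40,70,27],[53,70,27],[40,-71,27]])/1e3
A=lambda u,v:(262-.33+u/2.9,90-.33+v/2.9); B=lambda u,v:(324.6+(u-350)/9,194.6+v/9)
uv=np.array([A(27,40),A(303,33),A(61,568),B(551,262),A(266,210),A(300,210),A(267,561)])
p,r=fit(f,X,uv,[.5,-.14,.09]); print(p,np.degrees(p[2]));print(r.round(2))
c,s=np.cos(p[2]),np.sin(p[2]);Rh=np.array([[c,-s],[s,c]])
for n,q,z in[('pin',B(555,277),.028),('slot',B(551,262),.02),('knob',A(119,92),.058),('slot top',B(551,80),.02),('slot bot',B(551,445),.02)]:
    w=onz(f,q,z); print(n,w,(Rh.T@(w[:2]-p[:2])*1e3).round(2))
# rough blade in top
f=load('top0')
g=lambda u,v:(284.6+u/5,174.6+v/5)
a,b=onz(f,g(97,208),.031),onz(f,g(160,238),.031); print('rib',(a+b)/2,np.degrees(np.arctan2((a-b)[1],(a-b)[0]))-90,np.linalg.norm(a-b))
o=arm.get_obs();print(o['position'],o['ee_rot'][:,0])
E
```

```text
[ 0.50516412 -0.16767487  0.12266772] 7.028342427669126
[[-1.31 -0.19]
 [ 0.67 -0.98]
 [-0.71  0.8 ]
 [ 0.02  0.02]
 [-0.02  0.36]
 [ 0.6  -0.01]
 [ 0.28  0.24]]
pin [ 0.53768957 -0.16290083  0.028     ] [32.87  0.76]
slot [ 0.53789139 -0.16361187  0.02      ] [3.298e+01 3.000e-02]
knob [ 0.48133595 -0.05523537  0.058     ] [ -9.89 114.51]
slot top [ 0.53525619 -0.14019019  0.02      ] [33.23 23.6 ]
slot bot [ 0.54064349 -0.18797545  0.02      ] [ 32.73 -24.49]
rib [0.46056209 0.13747451 0.031     ] -23.929916281702177 0.053647151011112615
[ 0.50110706 -0.12069657  0.24682234] [-0.08754114  0.99615992  0.00140209]
```

Holder is at (0.505,-0.168) with yaw 7.0°. The pin is at holder (32.9, +0.8) mm, and its x agrees with the given 33. Next I'll look at the blade.

```bash
python3 -m jog '[[[0,0,0],[5.2,-0.35,1],1],[[0,0,0],[5.2,-0.35,1],1],[[0,0,0],[5.2,-0.35,1],1],[[0,0,0],[5.2,-0.35,1],1],[[0,0,0],[5.2,-0.35,1],1],[[0,0,9.6],[0,0,0],1],[[0,0,9.6],[0,0,0],1],[[0,0,9.6],[0,0,0],1]]'
python3 -m jog '[[[0,0,0],[0,0,0],1],[[0,0,0],[0,0,0],1]]'
python3 -c "
from h import *
f=grab('wrist','w2');uv=proj(f,[.461,.137,.02])[0];print(uv,arm.get_obs()['position'],arm.get_obs()['ee_rot'])
x,y=(int(uv[0])-80,max(int(uv[1])-60,0));print(x,y);crop('w2','c3',x,y,x+160,y+120,5)"
```

```text
clock: 3.45
position: [0.4599, 0.1336, 0.1976]
ee_rot: [[0.412, 0.911, -0.0], [0.911, -0.412, -0.001], [-0.001, 0.0, -1.0]]
ft_force: [-0.0, 0.8, 0.4]
finger_gap: 0.995
clock: 3.7
position: [0.4602, 0.1345, 0.1977]
ee_rot: [[0.402, 0.916, 0.0], [0.916, -0.402, -0.001], [-0.001, 0.0, -1.0]]
ft_force: [-0.0, -0.4, -0.1]
finger_gap: 1.007
[319.97770114 188.77295181] [0.46033287 0.13461102 0.19770029] [[ 4.02466683e-01  9.15434631e-01  7.29731986e-05]
 [ 9.15434578e-01 -4.02466630e-01 -3.80362852e-04]
 [-3.18828050e-04  2.19885565e-04 -9.99999925e-01]]
239 128
```

View pics/c3.png

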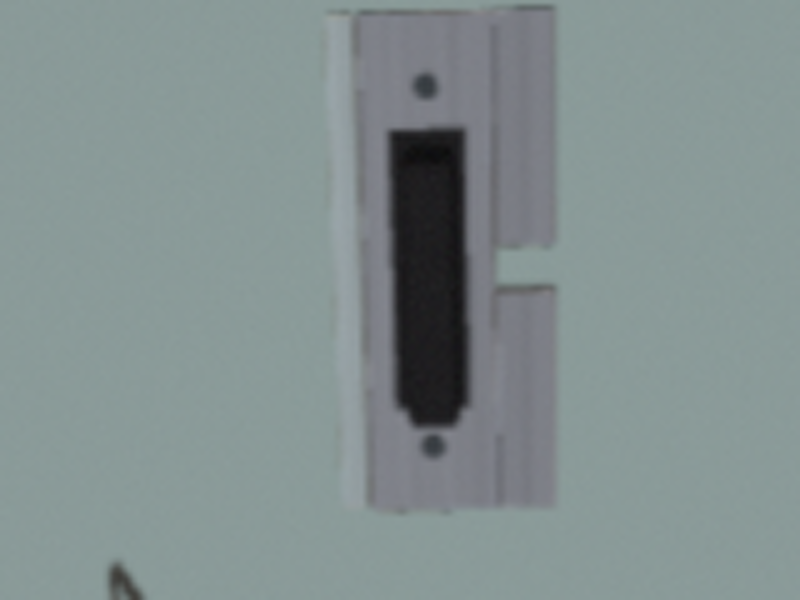

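The crop shows the blade with its back edge on the right, corners (555,8) and (556,507), and the notch mouth at rows 247-288. The cutting edge is on the left, and the rib is black at about (430,275).

Run:
```python
from fit import *
f=load('w2')
X=np.array([[25,50,5],[25,-50,5],[25,4.5,5],[25,-4.5,5],[13,4.5,5],[13,-4.5,5],[-19,50,2],[-19,-50,2]])/1e3
uv=np.array([(555,8),(556,507),(555,248),(556,288),(497,248),(497,288),(328,12),(345,508)],float)/5+[238.6,127.6]
p,r=fit(f,X,uv,[.461,.137,-.41]); print(p,np.degrees(p[2]));print(r.round(2))
c,s=np.cos(p[2]),np.sin(p[2]);Rh=np.array([[c,-s],[s,c]])
for q in [(390,128),(466,128)]:
    w=onz(f,np.array(q)/5+[238.6,127.6],.031);print((Rh.T@(w[:2]-p[:2])*1e3).round(1))
o=arm.get_obs();R=o['ee_rot'];print('tool y yaw',np.degrees(np.arctan2(R[1,1],R[0,1])))
print('shift tool cm',100*R.T@(np.r_[p[:2],.018+.006]-o['position']))
```

```text
[ 0.4667571   0.13866722 -0.38888006] -22.281186108699416
[[ 0.34  0.12]
 [ 0.21 -0.03]
 [ 0.4  -0.65]
 [ 0.21  0.31]
 [-0.21 -0.38]
 [-0.12  0.59]
 [-0.47  0.25]
 [-0.4  -0.25]]
[-6.9 31.2]
[ 6.6 30.9]
tool y yaw -23.73247084726676
shift tool cm [ 0.63541113  0.42102838 17.36991989]
```

```bash
python3 -m jog '[[[0,0,0],[0.63,0.42,0],0.6],[[0,0,-1.4],[0,0,3],0.6],[[0,0,0],[0,0,4],0.6],[[0,0,0],[0,0,4],0.6],[[0,0,0],[0,0,3],0.6],[[0,0,0],[0,0,1.5],0.6],[[0,0,0],[0,0,0.7],0.6],[[0,0,0],[0,0,0],0.6]]'
python3 -m jog '[[[0,0,0],[0,0,0],0.6],[[0,0,0],[0,0,0],0],[[0,0,0],[0,0,0],0],[[0,0,0],[0,0,0],0],[[0,0,0],[0,0,0],0]]'
```

```text
clock: 4.75
position: [0.4672, 0.1395, 0.036]
ee_rot: [[0.381, 0.924, 0.0], [0.924, -0.381, 0.0], [0.0, 0.0, -1.0]]
ft_force: [0.2, -0.3, -0.7]
finger_gap: 0.596
clock: 5.38
position: [0.4669, 0.1393, 0.0357]
ee_rot: [[0.382, 0.924, 0.0], [0.924, -0.382, -0.0], [0.0, 0.0, -1.0]]
ft_force: [-0.5, 0.3, 0.0]
finger_gap: 0.18
```

```bash
python3 -m jog '[[[0,0,0],[0,0,0],0],[[0,0,0],[0,0,0],0],[[0,0,0],[0,0,-0.3],0],[[0,0,0],[0,0,-1],0],[[0,0,0],[0,0,-3],0],[[0,0,0],[0,0,-3],0],[[0,0,0],[0,0,0],0]]'
python3 -c "
from h import *
f=grab('wrist','w3');crop('w3','c4',160,120,480,340,2.5)"
```

```text
clock: 6.25
position: [0.4683, 0.1398, 0.111]
ee_rot: [[0.382, 0.924, 0.004], [0.924, -0.382, 0.001], [0.003, 0.004, -1.0]]
ft_force: [-0.1, -0.6, -2.3]
finger_gap: 0.112
```

View pics/c4.png

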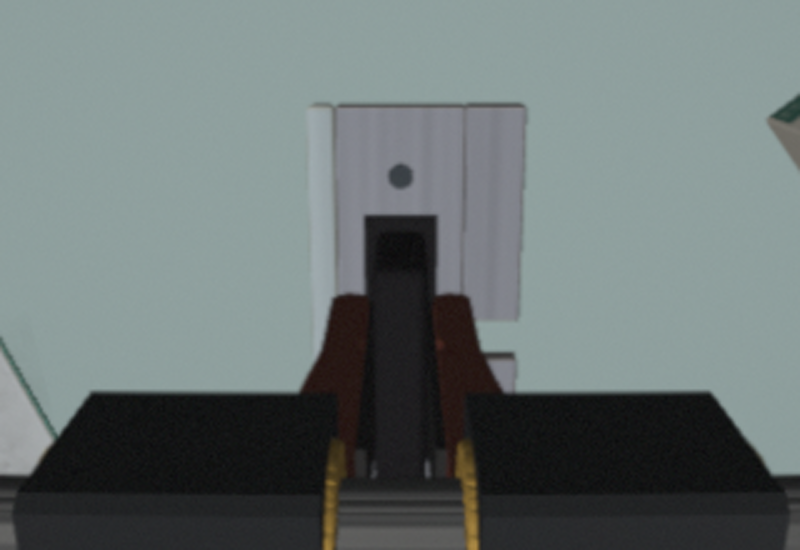

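The blade is held square in the jaws: back-edge corner at (524,106), notch rows 320-354 at column ~517, cutting-edge corner at (310,104). I'll measure its pose relative to the tool.

Run:
```python
from fit import *
f=load('w3');o=arm.get_obs();R=o['ee_rot'];P=o['position'];print(P)
z=(P[2]-.0307)*1e3
X=np.array([[25,50,z],[25,4.5,z],[25,-4.5,z],[-19,50,z-3]])/1e3
uv=np.array([(525,105),(520,320),(516,354),(309,104)],float)/2.5+[159.7,119.7]
p,r=fit(f,X,uv,[P[0],P[1],-.39]); print(p,np.degrees(p[2]));print(r.round(2))
ty=np.degrees(np.arctan2(R[1,1],R[0,1]));print('yaw blade-tool',np.degrees(p[2])-ty)
off=R.T@np.r_[p[:2]-P[:2],0];print('rib in tool mm',off*1e3)
# insertion line
h=np.array([.50516,-.16767]);th=np.radians(7.03);c,s=np.cos(th),np.sin(th);Rh=np.array([[c,-s],[s,c]])
dy=np.radians(7.03-ty-0)  # tool yaw change so tool y = holder x
Rt=np.array([[-s,c],[c,s]])  # cols tool x,y world
for hx in(-5,0,15):
    rib=h+Rh@np.array([hx,.8])/1e3; tcp=rib-Rt.T.T@off[:2]; print(hx,'rib',rib,'tcp',tcp)
print('turn about tool z deg',-(7.03-ty))
```

```text
[0.46747024 0.13936929 0.10967976]
[ 0.4681101   0.13913203 -0.38755181] -22.20508324431431
[[ 0.53  0.14]
 [-0.53 -1.02]
 [ 0.48  0.83]
 [-0.48 -0.03]]
yaw blade-tool 0.24171023776711564
rib in tool mm [0.0250266  0.68197957 0.0014545 ]
-5 rib [ 0.50009968 -0.16748796] tcp [ 0.49942589 -0.16759626]
0 rib [ 0.50506209 -0.16687601] tcp [ 0.5043883  -0.16698432]
15 rib [ 0.51994932 -0.16504018] tcp [ 0.51927553 -0.16514848]
turn about tool z deg -29.476793482081426
```

```bash
python3 -m jog '[[[0,0,0],[-4.52,2.45,0],0],[[0,0,0],[-4.52,2.45,0],0],[[0,0,0],[-4.52,2.45,0],0],[[0,0,0],[-4.52,2.45,0],0],[[0,0,0],[-4.52,2.45,0],0],[[0,0,0],[-4.52,2.45,0],0],[[0,0,-9.8],[0,0,0],0],[[0,0,-9.8],[0,0,0],0]]'
python3 -m jog '[[[0,0,-9.8],[0,0,0],0],[[0,0,0],[0,0,0],0],[[0,0,0],[0,0,0],0]]'
python3 - <<'E'
from h import *
grab('side','s2')
o=arm.get_obs();R=o['ee_rot'];P=o['position'];print(P,R,o['ft_force'],np.degrees(np.arctan2(R[1,1],R[0,1])))
f=grab('wrist','w4');crop('w4','c5',200,100,440,280,3.3)
E
```

```text
clock: 7.3
position: [0.4983, -0.1681, 0.1073]
ee_rot: [[0.045, 0.999, -0.002], [0.999, -0.045, 0.001], [0.001, -0.002, -1.0]]
ft_force: [0.6, 0.8, -2.3]
finger_gap: 0.11
clock: 7.68
position: [0.4989, -0.1674, 0.108]
ee_rot: [[-0.118, 0.993, -0.001], [0.993, 0.118, 0.0], [0.001, -0.001, -1.0]]
ft_force: [0.7, 0.1, -1.1]
finger_gap: 0.109
[ 0.49902613 -0.16734613  0.10821786] [[-1.18467451e-01  9.92957706e-01 -6.76666239e-04]
 [ 9.92957886e-01  1.18467634e-01  2.37498865e-04]
 [ 3.15989377e-04 -6.43765192e-04 -9.99999743e-01]] [ 0.23376211  0.07116846 -1.86318379] 6.803675073163862
```

View pics/c5.png

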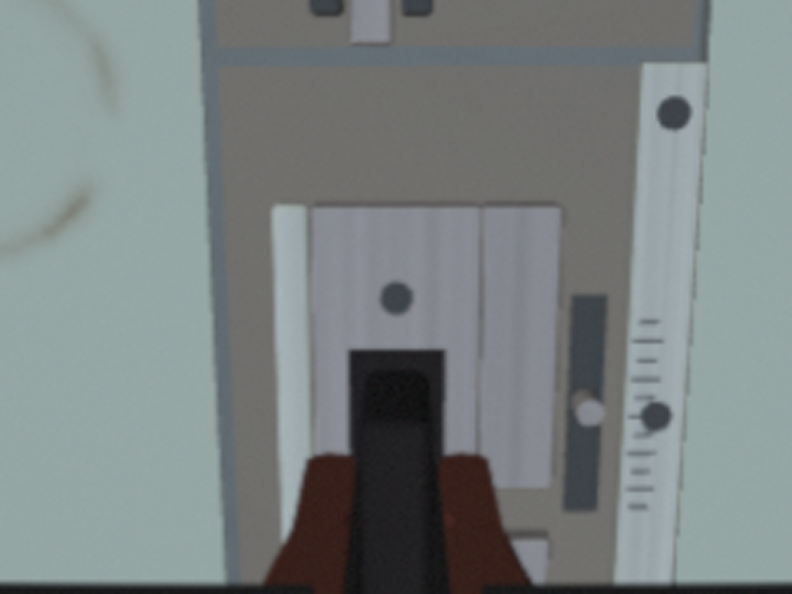

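The blade hangs over the bed: the notch mouth is at rows 487-534 near column 549, the pin top at (590,412), the slot spans rows 296-511, and the fence end corners are (640,63) and (706,63).

Run:
```python
from fit import *
f=load('w4');o=arm.get_obs();R=o['ee_rot'];P=o['position']
A=lambda L:np.array(L,float)/3.3+[199.65,99.65]
# fence corners, slot four corners
Xh=np.array([[40,70,27],[53,70,27],[33,24,20],[33,-24,20]])/1e3
uh=A([(640,63),(706,63),(590,296),(580,511)])
ph,r=fit(f,Xh,uh,[.505,-.168,.122]);print('holder',ph,np.degrees(ph[2]),'\n',r.round(2))
z=(P[2]-.0307)*1e3
X=np.array([[25,50,z],[25,4.5,z],[25,-4.5,z],[-19,50,z-3]])/1e3
pb,r=fit(f,X,A([(561,205),(551,488),(548,535),(272,205)]),[.5,-.167,.122]);print('blade',pb,np.degrees(pb[2]),'\n',r.round(2))
for nm,h in(('new',ph),('old',np.array([.50516,-.16767,.12267]))):
    c,s=np.cos(h[2]),np.sin(h[2]);Rh=np.array([[c,-s],[s,c]])
    print(nm,'pin',Rh.T@(onz(f,A([(590,412)])[0],.028)[:2]-h[:2])*1e3,'blade',Rh.T@(pb[:2]-h[:2])*1e3,'tcp',Rh.T@(P[:2]-h[:2])*1e3)
```

```text
holder [ 0.505975   -0.1678046   0.13177808] 7.550328033982826 
 [[-0.29  0.48]
 [ 0.38  0.36]
 [-0.41 -0.67]
 [ 0.32 -0.39]]
blade [ 0.49908821 -0.16776559  0.12359557] 7.081504592722463 
 [[ 0.07  0.01]
 [ 0.08 -0.16]
 [ 0.4   1.15]
 [-0.57 -0.56]]
new pin [32.7423513   1.08360379] blade [-6.82194752  0.94358159] tcp [-6.6975923  1.3634043]
old pin [33.5235266  1.1484573] blade [-6.03785584  0.64809094] tcp [-5.91732951  1.06902886]
```

The notch and pin agree in y to within 0.5 mm. Now lower to just above the bed.

```bash
python3 -m jog '[[[0,0,-0.2],[0.03,0,2],0],[[0,0,0],[0,0,2],0],[[0,0,0],[0,0,0.8],0],[[0,0,0],[0,0,0.2],0],[[0,0,0],[0,0,0],0],[[0,0,0],[0,0,0],0]]'
python3 -m jog '[[[0,0,0],[0,0,0.1],0],[[0,0,0],[0,0,0],0]]'
python3 -m jog '[[[0,0,0],[0,0,0.1],0],[[0,0,0],[0,0,0],0]]'
```

```text
clock: 8.52
position: [0.4997, -0.1672, 0.0593]
ee_rot: [[-0.125, 0.992, 0.001], [0.992, 0.125, -0.0], [-0.0, 0.001, -1.0]]
ft_force: [0.2, 0.6, -1.1]
finger_gap: 0.109
clock: 8.78
position: [0.4993, -0.1672, 0.0578]
ee_rot: [[-0.125, 0.992, 0.0], [0.992, 0.125, -0.0], [-0.0, 0.0, -1.0]]
ft_force: [0.7, 0.8, -1.8]
finger_gap: 0.112
clock: 9.02
position: [0.4992, -0.1671, 0.0566]
ee_rot: [[-0.125, 0.992, -0.0], [0.992, 0.125, 0.0], [0.0, -0.0, -1.0]]
ft_force: [-0.1, -0.6, -0.3]
finger_gap: 0.112
```

```bash
python3 -m jog '[[[0,0,0],[0,0,0.08],0],[[0,0,0],[0,0,0],0],[[0,0,0],[0,0,0],0]]'
python3 -m jog '[[[0,0,0],[0,0,0.06],0],[[0,0,0],[0,0,0],0],[[0,0,0],[0,0,0],0]]'
```

```text
clock: 9.4
position: [0.4992, -0.1671, 0.0558]
ee_rot: [[-0.125, 0.992, -0.0], [0.992, 0.125, 0.0], [0.0, -0.0, -1.0]]
ft_force: [-0.5, 0.1, -1.6]
finger_gap: 0.108
clock: 9.78
position: [0.4993, -0.1672, 0.0556]
ee_rot: [[-0.125, 0.992, 0.0], [0.992, 0.125, -0.0], [-0.0, 0.0, -1.0]]
ft_force: [-3.1, 0.1, 4.7]
finger_gap: 0.112
```

```bash
python3 -m jog '[[[0,0,0],[0,0.3,-0.02],0],[[0,0,0],[0,0.3,0],0],[[0,0,0],[0,0.2,0],0],[[0,0,0],[0,0.2,0],0],[[0,0,0],[0,0,0],0]]'
python3 -m jog '[[[0,0,0],[0,0.1,0],0],[[0,0,0],[0,0.1,0],0],[[0,0,0],[0,0,0],0]]'
python3 -m jog '[[[0,0,0],[0,0.1,0],0],[[0,0,0],[0,0.1,0],0],[[0,0,0],[0,0,0],0]]'
```

```text
clock: 10.4
position: [0.5073, -0.1665, 0.0556]
ee_rot: [[-0.124, 0.992, -0.004], [0.992, 0.124, -0.001], [-0.001, -0.004, -1.0]]
ft_force: [-8.9, -0.5, 11.1]
finger_gap: 0.114
clock: 10.78
position: [0.5074, -0.1665, 0.0557]
ee_rot: [[-0.124, 0.992, -0.007], [0.992, 0.124, -0.002], [-0.001, -0.007, -1.0]]
ft_force: [-15.1, -1.4, 18.0]
finger_gap: 0.116
clock: 11.15
position: [0.5119, -0.166, 0.0557]
ee_rot: [[-0.124, 0.992, -0.002], [0.992, 0.124, -0.001], [-0.001, -0.002, -1.0]]
ft_force: [-5.3, -1.0, 8.3]
finger_gap: 0.108
```

```bash
python3 -m jog '[[[0,0,0],[0,0,-0.04],0],[[0,0,0],[0,0,0],0],[[0,0,0],[0,0,0],0]]'
python3 -m jog '[[[0,0,0],[0,0.1,0],0],[[0,0,0],[0,0,0],0]]'
python3 -m jog '[[[0,0,0],[0,0.1,0],0],[[0,0,0],[0,0,0],0]]'
```

```text
clock: 11.52
position: [0.5132, -0.1653, 0.0557]
ee_rot: [[-0.125, 0.992, 0.0], [0.992, 0.125, 0.0], [0.0, 0.0, -1.0]]
ft_force: [0.5, 0.4, -1.9]
finger_gap: 0.109
clock: 11.78
position: [0.5142, -0.1652, 0.0558]
ee_rot: [[-0.125, 0.992, 0.0], [0.992, 0.125, 0.0], [0.0, 0.0, -1.0]]
ft_force: [0.5, 0.4, -1.4]
finger_gap: 0.112
clock: 12.02
position: [0.5153, -0.1651, 0.0559]
ee_rot: [[-0.125, 0.992, 0.0], [0.992, 0.125, 0.0], [-0.0, 0.0, -1.0]]
ft_force: [-0.0, 0.8, -1.3]
finger_gap: 0.11
```

Forces are near zero and the rib is past x=+5, so the notch is on the pin. Continue gently.

```bash
python3 -m jog '[[[0,0,0],[0,0.1,0],0],[[0,0,0],[0,0.1,0],0],[[0,0,0],[0,0,0],0]]'
python3 -m jog '[[[0,0,0],[0,0.1,0],0],[[0,0,0],[0,0,0],0],[[0,0,0],[0,0,0],0]]'
python3 -m jog '[[[0,0,0],[0,0.1,0],0],[[0,0,0],[0,0,0],0],[[0,0,0],[0,0,0],0]]'
```

```text
clock: 12.4
position: [0.5172, -0.1649, 0.0559]
ee_rot: [[-0.125, 0.992, 0.0], [0.992, 0.125, -0.0], [-0.0, 0.0, -1.0]]
ft_force: [0.5, -0.6, -1.4]
finger_gap: 0.11
clock: 12.78
position: [0.5181, -0.1648, 0.0558]
ee_rot: [[-0.125, 0.992, -0.0], [0.992, 0.125, -0.0], [-0.0, -0.0, -1.0]]
ft_force: [0.4, -0.5, -0.4]
finger_gap: 0.113
clock: 13.15
position: [0.5191, -0.1647, 0.0558]
ee_rot: [[-0.125, 0.992, -0.0], [0.992, 0.125, -0.0], [-0.0, -0.0, -1.0]]
ft_force: [-0.1, -0.3, -0.8]
finger_gap: 0.113
```

```bash
python3 -m jog '[[[0,0,0],[0,0.06,0],0],[[0,0,0],[0,0,0],0],[[0,0,0],[0,0,0],0]]'
python3 -m jog '[[[0,0,0],[0,0.06,0],0],[[0,0,0],[0,0,0],0],[[0,0,0],[0,0,0],0]]'
python3 -m jog '[[[0,0,0],[0,0.06,0],0],[[0,0,0],[0,0,0],0],[[0,0,0],[0,0,0],0]]'
```

```text
clock: 13.52
position: [0.5197, -0.1646, 0.0559]
ee_rot: [[-0.125, 0.992, 0.0], [0.992, 0.125, -0.0], [-0.0, 0.0, -1.0]]
ft_force: [0.8, 0.3, -1.1]
finger_gap: 0.11
clock: 13.9
position: [0.5202, -0.1645, 0.0558]
ee_rot: [[-0.125, 0.992, -0.0], [0.992, 0.125, -0.0], [-0.0, -0.0, -1.0]]
ft_force: [-0.7, 0.4, -1.0]
finger_gap: 0.114
clock: 14.28
position: [0.5204, -0.1644, 0.0557]
ee_rot: [[-0.125, 0.992, -0.001], [0.992, 0.125, 0.0], [0.0, -0.001, -1.0]]
ft_force: [-4.0, 0.0, 0.8]
finger_gap: 0.109
```

Fence contact is at x≈0.520, as predicted (0.519-0.521). I'll seat it slightly, back the tool off and press lightly, then release.

```bash
python3 -m jog '[[[0,0,0],[0,0.05,0.02],0],[[0,0,0],[0,0,0],0],[[0,0,0],[0,0,0],0]]'
python3 -m jog '[[[0,0,0],[0,0.04,0],0],[[0,0,0],[0,0,0],0],[[0,0,0],[0,0,0],0]]'
python3 -c "
from h import *
o=arm.get_obs();print(o['position'],o['ft_force'],o['wrist_torque'])"
```

```text
clock: 14.65
position: [0.5204, -0.1644, 0.0557]
ee_rot: [[-0.125, 0.992, -0.002], [0.992, 0.125, -0.0], [-0.0, -0.002, -1.0]]
ft_force: [-6.1, -0.1, 4.1]
finger_gap: 0.111
clock: 15.02
position: [0.5204, -0.1644, 0.0557]
ee_rot: [[-0.125, 0.992, -0.003], [0.992, 0.125, -0.0], [-0.0, -0.003, -1.0]]
ft_force: [-7.8, 0.4, 5.6]
finger_gap: 0.11
[ 0.52043747 -0.16442855  0.05567786] [-7.8372572   0.38033136  5.57647334] [ 0.03779461  1.49539876 -0.12359211]
```

```bash
python3 -m jog '[[[0,0,0],[0,-0.1,-0.02],0],[[0,0,0],[0,0,0],0],[[0,0,0],[0,0,0],0.35],[[0,0,0],[0,0,0],0.35],[[0,0,0],[0,0,0],0.35],[[0,0,0],[0,0,0],0.35]]'
python3 -m jog '[[[0,0,0],[0,0,-1],0.35],[[0,0,0],[0,0,-3],0.35],[[0,0,0],[0,0,-5],0.45],[[0,0,0],[2.5,-0.7,-4],0.45],[[0,0,0],[3.5,-1,0],0.45],[[0,0,0],[0,0,0],0.45],[[0,0,0],[0,0,0],0.45]]'
python3 -c "
from h import *
f=grab('wrist','w5');crop('w5','c6',200,10,440,250,2.5);print(arm.get_obs()['position'])"
```

```text
clock: 15.78
position: [0.5211, -0.1644, 0.0559]
ee_rot: [[-0.125, 0.992, 0.001], [0.992, 0.125, -0.0], [-0.0, 0.001, -1.0]]
ft_force: [0.1, 1.0, -0.1]
finger_gap: 0.352
clock: 16.65
position: [0.4966, -0.1076, 0.1862]
ee_rot: [[-0.125, 0.992, 0.001], [0.992, 0.125, -0.001], [-0.001, 0.0, -1.0]]
ft_force: [0.7, -0.4, 0.1]
finger_gap: 0.451
[ 0.49657556 -0.10790229  0.18591439]
```

View pics/c6.png

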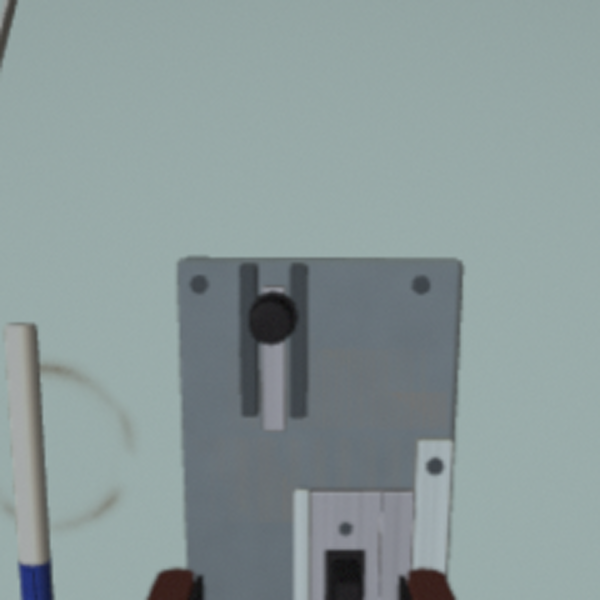

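The blade lies flush against the fence at column ~414. The knob top is at (272,317), and the keeper tip at row 430.

Run:
```python
from fit import *
f=load('w5');o=arm.get_obs();R=o['ee_rot'];P=o['position']
k=onz(f,np.array([272,317])/2.5+[199.7,9.7],.058)
h=np.array([.5055,-.1677]);th=np.radians(7.15);c,s=np.cos(th),np.sin(th);Rh=np.array([[c,-s],[s,c]])
print(k,Rh.T@(k[:2]-h)*1e3, 'shift cm',100*R.T@(np.r_[k[:2],.058]-P))
```

```text
[ 0.48119097 -0.05415441  0.058     ] [ -9.98727472 115.6883093 ] shift cm [ 5.52943226 -0.85981816 12.78914373]
```

```bash
python3 -m jog '[[[0,0,0],[5.5,-0.95,0],0.45],[[0,0,0],[0,0,5],0.45],[[0,0,0],[0,0,5],0.45],[[0,0,0],[0,0,2],0.45],[[0,0,0],[0,0,0.7],0.45],[[0,0,0],[0,0,0],0.45],[[0,0,0],[0,0,0],0],[[0,0,0],[0,0,0],0]]'
python3 -m jog '[[[0,0,0],[0,0,0],0],[[0,0,0],[0,0,0],0],[[0,0,0],[0,0,0],0]]'
```

```text
clock: 17.7
position: [0.4807, -0.0539, 0.0597]
ee_rot: [[-0.125, 0.992, 0.002], [0.992, 0.125, -0.0], [-0.001, 0.002, -1.0]]
ft_force: [-0.3, 0.3, -0.2]
finger_gap: 0.266
clock: 18.08
position: [0.4806, -0.0538, 0.0593]
ee_rot: [[-0.125, 0.992, 0.001], [0.992, 0.125, -0.0], [-0.0, 0.001, -1.0]]
ft_force: [-0.1, 0.1, 6.9]
finger_gap: 0.15
```

```bash
python3 -m jog '[[[0,0,0],[0,0,-0.1],0],[[0,0,0],[0,0,0],0]]'
python3 -m jog '[[[0,0,0],[-0.3,0,0],0],[[0,0,0],[-0.5,0,0],0],[[0,0,0],[-0.6,0,0],0],[[0,0,0],[-0.6,0,0],0],[[0,0,0],[0,0,0],0]]'
```

```text
clock: 18.32
position: [0.4805, -0.0538, 0.0596]
ee_rot: [[-0.125, 0.992, 0.001], [0.992, 0.125, 0.0], [0.0, 0.001, -1.0]]
ft_force: [5.1, -1.0, -7.3]
finger_gap: 0.151
clock: 18.95
position: [0.483, -0.0743, 0.0596]
ee_rot: [[-0.124, 0.992, 0.001], [0.992, 0.124, -0.0], [-0.0, 0.0, -1.0]]
ft_force: [5.5, -1.2, -9.0]
finger_gap: 0.155
```

```bash
python3 -m jog '[[[0,0,0],[-0.5,0.06,0.05],0],[[0,0,0],[-0.6,0,0],0],[[0,0,0],[-0.6,0,0],0],[[0,0,0],[-0.6,0,0],0],[[0,0,0],[-0.5,0,0],0],[[0,0,0],[0,0,0],0]]'
python3 -m jog '[[[0,0,0],[-0.3,0,0],0],[[0,0,0],[-0.2,0,0],0],[[0,0,0],[0,0,0],0]]'
```

```text
clock: 19.7
position: [0.4866, -0.1023, 0.0594]
ee_rot: [[-0.124, 0.992, -0.0], [0.992, 0.124, -0.001], [-0.001, -0.0, -1.0]]
ft_force: [-0.7, -2.1, 2.1]
finger_gap: 0.152
clock: 20.08
position: [0.487, -0.1061, 0.0594]
ee_rot: [[-0.125, 0.992, -0.001], [0.992, 0.125, -0.0], [0.0, -0.001, -1.0]]
ft_force: [-1.9, 0.7, 5.3]
finger_gap: 0.151
```

```bash
python3 -m jog '[[[0,0,0],[-0.15,0,0],0],[[0,0,0],[0,0,0],0],[[0,0,0],[0,0,0],0]]'
python3 -m jog '[[[0,0,0],[-0.15,0,0],0],[[0,0,0],[0,0,0],0],[[0,0,0],[0,0,0],0]]'
python3 -m jog '[[[0,0,0],[-0.1,0,0],0],[[0,0,0],[0,0,0],0],[[0,0,0],[0,0,0],0]]'
```

```text
clock: 20.45
position: [0.4871, -0.1062, 0.0594]
ee_rot: [[-0.126, 0.992, -0.001], [0.992, 0.126, 0.001], [0.001, -0.001, -1.0]]
ft_force: [-3.9, 4.9, 7.1]
finger_gap: 0.152
clock: 20.82
position: [0.4871, -0.1063, 0.0594]
ee_rot: [[-0.127, 0.992, -0.001], [0.992, 0.127, 0.003], [0.003, -0.001, -1.0]]
ft_force: [-5.2, 10.3, 8.2]
finger_gap: 0.153
clock: 21.2
position: [0.4871, -0.1064, 0.0594]
ee_rot: [[-0.128, 0.992, -0.001], [0.992, 0.128, 0.004], [0.004, -0.001, -1.0]]
ft_force: [-6.0, 11.8, 10.4]
finger_gap: 0.153
```

The keeper travelled 53 mm and then stopped firmly at ~12 N. A blade out of place would have blocked it at about 25 mm, so this is the end stop. Release and look.

```bash
python3 -m jog '[[[0,0,0],[0.32,0,-0.1],0],[[0,0,0],[0,0,0],0],[[0,0,0],[0,0,0],0.35],[[0,0,0],[0,0,0],0.35],[[0,0,0],[0,0,0],0.35],[[0,0,0],[0,0,0],0.35]]'
python3 -m jog '[[[0,0,0],[0,0,-1],0.35],[[0,0,0],[0,0,-4],0.35],[[0,0,0],[0,0,-5],0.5],[[0,0,0],[0,0,-5],1],[[0,0,0],[-1.5,0.5,0],1],[[0,0,0],[0,0,0],1],[[0,0,0],[0,0,0],1],[[0,0,0],[0,0,0],1]]'
python3 -c "
from h import *
f=grab('wrist','w6');crop('w6','c7',200,70,440,270,3);print(arm.get_obs()['position'])"
```

```text
clock: 21.95
position: [0.4876, -0.1072, 0.0605]
ee_rot: [[-0.125, 0.992, 0.0], [0.992, 0.125, -0.0], [-0.0, 0.0, -1.0]]
ft_force: [1.1, -0.1, -0.3]
finger_gap: 0.348
clock: 22.95
position: [0.4936, -0.1206, 0.2093]
ee_rot: [[-0.126, 0.992, -0.002], [0.992, 0.126, 0.001], [0.001, -0.002, -1.0]]
ft_force: [0.2, 0.5, -0.2]
finger_gap: 0.98
[ 0.49374384 -0.12067334  0.20942852]
```

View pics/c7.png

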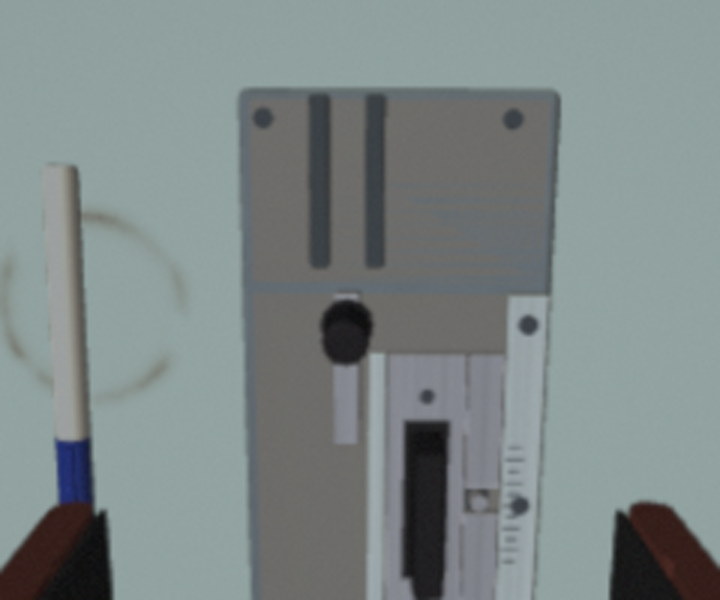

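The blade's back edge is on the fence (column ~503), the pin stands in the notch at (480,502), and the keeper bar lies in front of the cutting edge with its tip at (345,443). A quick numeric check of the tip and edge, then hand in.

Run:
```python
from fit import *
f=load('w6');h=np.array([.5055,-.1677]);th=np.radians(7.15);c,s=np.cos(th),np.sin(th);Rh=np.array([[c,-s],[s,c]])
for n,q,z in[('tip',(345,443),.028),('blade end back',(504,353),.025),('edge',(367,353),.022),('pin',(480,502),.028),('fence end',(508,296),.027),('knob',(347,325),.058)]:
    print(n,(Rh.T@(onz(f,np.array(q)/3+[199.7,69.7],z)[:2]-h)*1e3).round(1))
```

```text
tip [-11.2  21.7]
blade end back [40.  51.3]
edge [-4.1 50.5]
pin [33.6  1.4]
fence end [40.3 70.1]
knob [-10.   66.6]
```

```bash
python3 -c "
from bench import arm,job
o=arm.get_obs();print(o['clock'],o['ft_force']);print(job.sign_off())"
```

```text
23.0 [-0.10120736 -0.0840359   0.41789624]
the job is handed in; nothing more can be done
None
```

The blade is home in the holder and the keeper is fully shut. I handed the job in at 23 s with the gripper clear of everything.

**Blade:** I gripped the grey steel blade by its rib, found the pin by sight about 1 mm from mid-slot, and slid the notch over it to the fence. In the last picture its back edge measured x = 40.0 mm in the holder (fence at 40) and its cutting edge −4.1 mm (−4 expected). The pin is visible in the notch.

**Keeper:** I slid it by the knob until it stopped firmly at about 12 N. Its tip measured y = 21.7 mm, against 21 mm nominal, which is within camera accuracy.

**Less clean points:**
- **Stick-slip:** While sliding on the bed, the blade briefly stuck from too much down-pressure, reaching about 15 N sideways and 18 N down. I eased off, and it then ran with almost no force. Every force reading stayed well under the 45 N limit.
- **Keeper travel:** It moved about 53 mm, not the full 55. That fits a start setting of about 2 mm, within the stated 0 to 3 mm.
- **Other items:** I touched none of them knowingly, but I did not check them with a final overview picture.

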